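# Lay a standing channel down in the inspection frame

## Robot

A 7-joint arm with a two-finger parallel gripper is mounted at the origin on the work surface. World frame = base frame: x ahead of the robot, y to its left, z up, the work surface at z = 0. Lengths are in mm, angles in rad, forces in N, time in s.
With the tool pointing down it reaches from about 400 to 875 mm from the base axis. Payload 4.4 kg.
Tool frame: the origin (TCP) lies at the very end of the fingers, on their centre line; the grasp point (between the pads) lies 19 mm behind it; z points along the fingers, y is the line along which they close (so a half turn about z gives the same grasp; the last joint's range is limited). The gripper opens to 85 mm and grips with 20 to 120 N. Pads are 22 mm wide; open, the fingers measure 114 mm over their backs; the gripper's body (76 mm by 85 mm) begins 54 mm behind the grasp point. The pads swing forward as they close: fully open they stand 13 mm farther back than shut.
Start: joints at [-1.204, 0.628, 0.038, 1.517, -0.027, 0.996, -0.02], TCP at [272.598, 590.092, 231.313] pointing down, gripper open.
Joint ranges: [-3.06, 3.06], [-0.37, 2.12], [-1.25, 1.32], [0.18, 2.47], [-1.1, 4.24], [0.23, 1.98], [-2.94, 2.94]. Speed limits (rad/s): [2.57, 2.57, 3.14, 3.14, 3.14, 3.14, 3.14].

## Interface

Orientations are given as [roll, pitch, yaw] about the fixed x, y, z axes, in that order (R = Rz(yaw) Ry(pitch) Rx(roll)).
In Python, from cell import monitor, viewer, workorder gives the robot as it stands.
- The arm moves only by the tool arm_command, never from a script. Its argument "series" is one flat list of numbers, 5 for each row, row after row: the opening in per cent of the stroke, from 0 (shut) to 100 (fully open), then the shift along the tool's x, y, z in cm, then the turn about the tool's z in degrees. In form: [claw, x, y, z, roll, claw, x, y, z, roll, ...]. A call has exactly 5 rows; each row is the pose to reach, as a shift and turn from the pose commanded when the call began, along the tool's axes at that moment; what a row does not reach only later rows make up. A row lasts 1/12 s, in which the tool goes at most 41.7 mm and 7.16 degrees, less where a joint would pass 70% of its speed; a pose out of reach is approached as far as the arm can. A call with a gripper value outside its range is refused whole. The fingers move at their own pace and stop on an object; the grip force is fixed at half the most. Time passes only in rows, so rows that repeat a pose let the fingers close, or fill a call up. It gives the time, the measured TCP pose, the force, the opening and the grip force at its end, in the units of the state.
- monitor.read_state(): the state, without advancing time (a new reading comes with each control period).
- viewer.get_image(name): name is "scene" or "top"; returns (picture, depth): 420x560x3 uint8, red, green, blue; 420x560 float32, mm along the optical axis (not along the pixel's ray), 0 where there is no reading.
- viewer.camera_model(name): a dict with "mtx" (3x3 intrinsics, pixels), "dist_coeffs" ([k1, k2, p1, p2, k3] as OpenCV has them; the pictures are not rectified), "R" (3x3) and "t" (3): a world point X has camera coordinates R X + t. Camera axes: x right, y down, z forward; pixel columns grow to the right and rows downward; lengths in mm; the calibration is good to about 2 mm. A picture is of the moment at which its call begins. camera_model takes no time and is no camera call.
- workorder.finish_job(): hands the job in; it is judged then, once.
The state is a dict: "clock": time; "qpos": joint angles; "qd": joint speeds; "tau": joint torques, N m; "eef_pos": TCP position; "tool_rot": TCP orientation; "force": force on the tool from outside, world axes, zero at the start; "torque": the same for the moment, N m; "width": finger opening in mm; "gripper_force": force on a finger pad.
Only numpy, scipy, OpenCV 4.12 (cv2) and the standard library are available. Lean on these libraries where they do the work, as an engineer would, in place of code of your own. Each camera call takes 0.05 s, during which the arm holds its last target. There are 200 camera calls.

## Task

Without gripping or lifting it, slide the taller, wider sheet-metal channel sideways along the granite, still standing, until it is opposite the middle of the taped inspection frame. Then push it high on its flat back so that it tips over and lies inside the frame, with its flat holed back facing up for measuring. Leave the short channel and everything else where they stand.

Things in the scene. Friction and masses are not known exactly. Their poses are not given: they have to be found in the camera images.
- frame: Inspection frame of pale tape stuck flat on the granite (no height, fixed). The opening inside the tape is 150 mm along the frame's x and 140 mm along its y; the tape is 10 mm wide all round. Origin: centre of the frame, at surface height. Its x axis points across the frame from the edge where the channels stand (the -x edge) to the far edge; the yaw is measured so.
- channel: The channel to lay down: lipped C-section of 3 mm sheet metal standing on end, 110 mm tall, 100 mm wide (along its y), 34 mm deep (along its x), 0.35 kg. Flat back with six dark holes: the face at x = -17 mm. Side walls: y = +-50 mm. Open, lipped front: x = +17 mm, facing the frame. Origin: centre of its underside, z up. Pushed half-way up (45 mm) on a side wall it slides, still standing.
- channel_center (a point): Centre of the channel's envelope, 55 mm above its underside. At the start it is 65 to 79 mm before the frame's centre (frame x), 95 to 115 mm to one side (frame y), turned up to 0.1 rad from the frame. Pushed on the back 90 mm up it pivots on its front bottom edge, overbalances after about 0.4 rad (40 to 45 mm of travel there) and comes to lie with its centre about 72 mm ahead of where it stood.
- corner_a (a point): Corner of the channel's flat back: bottom end, +y side.
- corner_b (a point): Corner of the channel's flat back: bottom end, -y side.
- corner_c (a point): Corner of the channel's flat back: top end, +y side.
- corner_d (a point): Corner of the channel's flat back: top end, -y side.
- short_channel_center (a point): Bystander: a short channel of the same kind, 65 mm tall, 50 mm wide, 34 mm deep, standing on the other side of the same edge of the frame, about 95 to 115 mm from the frame's middle line. The point is its centre, half-way up.
- ring_gauge: Bystander: steel ring, 64 mm outside, 22 mm high, beside the frame; origin under its centre.
- plug_gauge_center (a point): Bystander: turned steel plug gauge standing upright, 26 mm across, 75 mm tall, on the other side of the frame; the point is half-way up.
- gauge_case: Bystander: closed wooden case 60 x 110 x 35 mm (x, y, z) beyond the frame; origin under its centre.
- angle_bracket: Bystander: steel angle bracket 60 x 50 mm, 50 mm tall, far to the right; origin under its centre.
- screwdriver_grip (a point): Bystander: a screwdriver lying far to the left; the point is on its handle.
- parts_cup: Bystander: open blue plastic cup, 70 mm across, 60 mm tall, far to the left; origin under its centre.
Mind the look-alikes: they are no part of the job. Leave any green look-alike of the channel alone.

How it is judged:
By the outcome, as a careful person would: the job done as asked, in the order asked, and still so for the second after the job is handed in, with the robot touching nothing.
It also fails if it takes over 56 s, if anything falls off the work surface, if the arm or the gripper's body presses on something with over 40 N, if the wrist force passes 120 N, or if a joint passes its speed limit or range.

## Working session

There is one attempt and no reset: what is moved stays moved. The work goes in short steps, Python scripts to look and compute and a tool call to move; the robot and the scene stay as the last step left them, time stands still between calls to the robot, and variables do not carry over. Pictures are saved under pics/ and viewed, at most 10 in all, crops included, and the job is handed in when it is done.

Besides the shell and the picture viewer there is one more tool, called after "Call:" in YAML: its name, and indented under it one key for each argument. arm_command: Moves the arm, as the interface text tells. Its arguments: {"type":"object","properties":{"series":{"type":"array","items":{"type":"number"}}},"required":["series"]}

```bash
mkdir -p pics; ls
python3 - <<'E'
from cell import monitor, viewer, workorder
import cv2,numpy as np
s=monitor.read_state();print(s)
for n in("scene","top"):
    p,d=viewer.get_image(n);np.savez(f"{n}0.npz",p=p,d=d)
    cv2.imwrite(f"pics/{n}0.png",p[:,:,::-1]);m=viewer.camera_model(n);print(n,m)
E
```

```text
pics
{'clock': 0.0, 'qpos': array([-1.20379554,  0.62936131,  0.03840647,  1.5183453 , -0.02699891,
        0.99629577, -0.0200267 ]), 'qd': array([-6.92278648e-04,  3.37255217e-04,  3.85256900e-04, -4.65331006e-05,
       -2.49308153e-06, -3.60729155e-04, -2.31147544e-04]), 'tau': array([-5.73071757e-04, -5.63415670e+01,  1.22604780e+00, -1.93440789e+01,
        1.09862286e-02,  1.03625102e-02, -7.04068952e-06]), 'eef_pos': array([272.31694538, 589.53015007, 230.38585488]), 'tool_rot': array([-3.13969976e+00,  5.43242898e-06,  2.70879498e+00]), 'force': array([ 0.61021611, -0.10319846, -0.61981373]), 'torque': array([0.00665183, 0.00184134, 0.00727533]), 'gripper_force': 0.0, 'width': 85.37651939742014}
scene {'mtx': array([[452.15592174,   0.        , 276.01074911],
       [  0.        , 452.15592174, 209.63739537],
       [  0.        ,   0.        ,   1.        ]]), 'dist_coeffs': array([0.01282963, 0.        , 0.        , 0.        , 0.        ]), 'R': array([[ 0.18764649,  0.98210728, -0.0159402 ],
       [ 0.80596048, -0.16322653, -0.56902092],
       [-0.56144145,  0.09392761, -0.82216854]]), 't': array([-105.51976818, -402.39316684, 1738.00992231])}
top {'mtx': array([[384.25784554,   0.        , 273.85700648],
       [  0.        , 384.25784554, 204.30569526],
       [  0.        ,   0.        ,   1.        ]]), 'dist_coeffs': array([-0.10152679,  0.        ,  0.        ,  0.        ,  0.        ]), 'R': array([[-0.02003245, -0.99978915,  0.00451286],
       [-0.99798375,  0.01972397, -0.06032747],
       [ 0.06022574, -0.00571227, -0.99816844]]), 't': array([ -12.21320882,  588.8944613 , 1035.53983631])}
```

View pics/scene0.png

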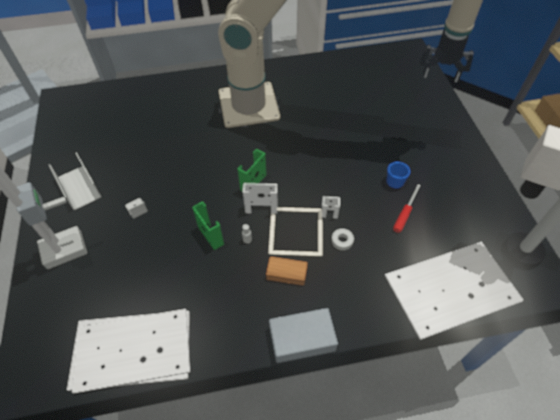

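View pics/top0.png

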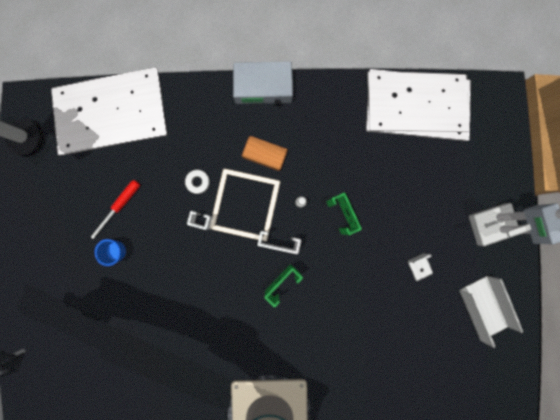

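The top view shows the frame around (246,204). There are five channel-like things: grey (280,243), small grey (199,220), green (283,286), green (345,214), and a grey tray (490,310). The one at (280,243) fits: it is grey, taller and wider, and stands at the frame's near edge. I'll confirm it in a crop and measure.

```bash
cat > h.py <<'E'
from cell import monitor, viewer, workorder
import cv2,numpy as np
def cloud(n,p,d):
    m=viewer.camera_model(n);h,w=d.shape
    uv=np.stack(np.meshgrid(np.arange(w),np.arange(h)),-1).reshape(-1,1,2).astype(np.float32)
    r=cv2.undistortPoints(uv,m["mtx"],m["dist_coeffs"]).reshape(h,w,2)
    c=np.dstack([r,np.ones((h,w))])*d[...,None]
    return (c-m["t"])@m["R"]          # world points
def ray(n,uv,z):
    m=viewer.camera_model(n);uv=np.array(uv,np.float32).reshape(-1,1,2)
    r=cv2.undistortPoints(uv,m["mtx"],m["dist_coeffs"]).reshape(-1,2)
    r=np.c_[r,np.ones(len(r))]@m["R"];o=-m["R"].T@m["t"]
    return o+r*((z-o[2])/r[:,2])[:,None]
def pix(n,X):
    m=viewer.camera_model(n)
    return cv2.projectPoints(np.array(X,float).reshape(-1,3),cv2.Rodrigues(m["R"])[0],m["t"],m["mtx"],m["dist_coeffs"])[0].reshape(-1,2)
E
python3 - <<'E'
from h import *
for n,roi in (("top",(190,160,320,310)),("scene",(190,145,370,290))):
    f=np.load(n+"0.npz");p,d=f["p"],f["d"];P=cloud(n,p,d)
    hsv=cv2.cvtColor(p,cv2.COLOR_RGB2HSV)
    grey=(hsv[...,2]>110)&(hsv[...,1]<70)
    X=np.zeros(d.shape,bool);x0,y0,x1,y1=roi;X[y0:y1,x0:x1]=1
    z=P[...,2]
    # frame
    tape=((hsv[...,2]>130)&X&(abs(z)<12)&(hsv[...,1]<70)).astype(np.uint8)
    k,l,s,c=cv2.connectedComponentsWithStats(tape)
    i=1+np.argmax(s[1:,4]);print(n,"tape",s[i])
    ph=P[...,:2][l==i].astype(np.float32);print(cv2.minAreaRect(ph))
    k,l,s,c=cv2.connectedComponentsWithStats((X&(z>85)&(hsv[...,1]<90)&(d>0)).astype(np.uint8))
    for i in range(1,k):
        if s[i,4]>15: q=P[l==i];print("high",s[i],q.mean(0).round(),cv2.minAreaRect(q[:,:2].astype(np.float32)),q[:,2].min(),q[:,2].max())
    k,l,s,c=cv2.connectedComponentsWithStats((X&(z>15)&(d>0)).astype(np.uint8))
    for i in range(1,k):
        if s[i,4]>15: q=P[l==i];print("obj",s[i],q.min(0).round(),q.max(0).round())
    cr=p[y0-10:y1+10,x0-10:x1+10];a=cv2.resize(cr,None,fx=3,fy=3,interpolation=2)[:,:,::-1]
    cv2.imwrite(f"pics/{n}_c.png",a)
E
```

```text
top tape [ 210  169   70   73 1103]
((589.6550903320312, 58.72016143798828), (165.46798706054688, 179.29757690429688), 76.37332916259766)
high [258 232  42  22 122] [482. -33. 106.] ((487.577392578125, -32.863826751708984), (99.98916625976562, 34.16390609741211), 76.77864074707031) 87.461683483256 114.09629646194966
obj [251 160  32  11 181] [683. -48.  16.] [713.  37.  38.]
obj [190 170  19  23 269] [626. 156.  16.] [687. 207.  27.]
obj [296 197  10  10  78] [ 581. -107.   28.] [605. -83.  76.]
obj [190 212  23  17 143] [527. 146.  16.] [570. 201.  70.]
obj [258 232  42  22 199] [461. -85.  16.] [514.  18. 114.]
obj [264 265  38  42 350] [330. -88.  15.] [423.   6. 113.]
scene tape [268 207  57  49 806]
((590.1298828125, 59.98756408691406), (170.35797119140625, 180.3632049560547), 76.1890640258789)
high [244 183  33  16 264] [483. -33. 100.] ((487.0334167480469, -33.443603515625), (99.25079345703125, 41.94231414794922), 76.50481414794922) 85.00812417471768 114.782988319935
obj [ 238  149   40   63 1286] [329. -89.  15.] [519.  19. 116.]
obj [322 197  18  19 241] [525. 149.  15.] [575. 204.  71.]
obj [192 202  31  46 573] [ 505. -243.   15.] [ 611. -172.  116.]
obj [243 224   9  18 120] [ 584. -108.   15.] [609. -83.  82.]
obj [333 229  21  19 252] [627. 157.  15.] [691. 220.  29.]
obj [267 257  41  26 817] [685. -60.  15.] [779.  62.  42.]
```

View pics/top_c.png

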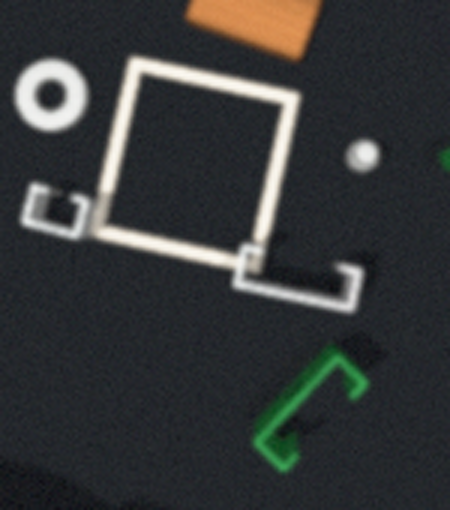

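View pics/scene_c.png

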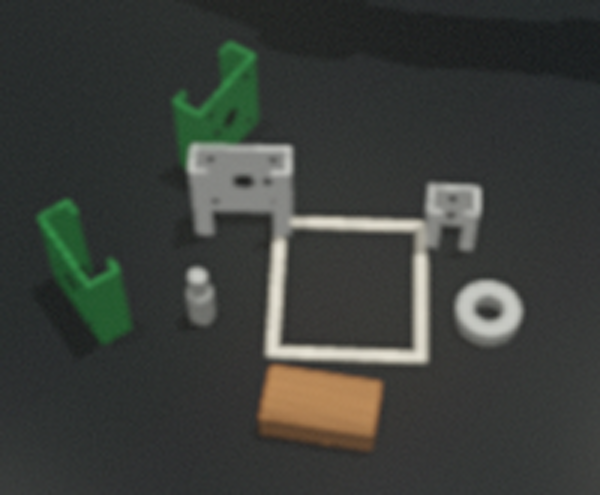

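The channel is confirmed: the grey one, in the top view at (280,243), is larger than its twin at (199,220). The other look-alikes are green. Next I plan the approach to its -y side wall.

```bash
cat >> h.py <<'E'
FC=np.array([590,59.3]);FY=np.radians(-13.7)
ex=np.array([np.cos(FY),np.sin(FY)]);ey=np.array([-ex[1],ex[0]])
def fw(x,y): return FC+x*ex+y*ey
def wf(p): p=np.array(p)[:2]-FC; return np.array([p@ex,p@ey])
def plan(wps,start=None):
    "wps: (x,y,z,yawdeg) world; prints shift cm in tool axes and roll deg for each, from the previous one"
    if start is None:
        s=monitor.read_state();start=[*s["eef_pos"],np.degrees(s["tool_rot"][2])]
    p=np.array(start,float)
    for w in wps:
        w=np.array(w,float);a=np.radians(p[3]);d=w-p
        print("to",w.round(1),"shift",np.round([(d[0]*np.cos(a)+d[1]*np.sin(a))/10,(d[0]*np.sin(a)-d[1]*np.cos(a))/10,-d[2]/10],2),"roll",round((-d[3]+180)%360-180,1));p=w
E
python3 - <<'E'
from h import *
c=np.array([487.5,-33.2]);print(wf(c))
s=monitor.read_state();p=np.array([*s["eef_pos"],np.degrees(s["tool_rot"][2])])
g=fw(wf(c)[0]-4,wf(c)[1]-50-11-25);t=np.array([*g,200,76.3])
print(t)
plan([p+(t-p)*k/4 for k in(1,2,3,4)]+[[*g,44,76.3]])
E
```

```text
[ -77.67625629 -114.14420357]
[ 463.24572296 -115.80587174  200.           76.3       ]
to [320.1 413.2 222.8 135.5] shift [-11.73 -14.01   0.76] roll 19.7
to [367.8 236.9 215.2 115.8] shift [-15.77  -9.23   0.76] roll 19.7
to [415.5  60.5 207.6  96. ] shift [-17.96  -3.36   0.76] roll 19.7
to [ 463.2 -115.8  200.    76.3] shift [-18.04   2.89   0.76] roll 19.7
to [ 463.2 -115.8   44.    76.3] shift [ 0.  -0.  15.6] roll 0.0
```

Call:
arm_command:
  series: [0,-2.35,-2.8,0.15,4,0,-4.7,-5.6,0.3,8,0,-7,-8.4,0.45,12,0,-9.4,-11.2,0.6,16,0,-11.7,-14,0.76,19.7]

```text
clock: 0.52
eef_pos: [320.2, 411.9, 223.4]
tool_rot: [-3.141, 0.0, 2.362]
force: [0.2, 0.6, 0.0]
width: 25.4
gripper_force: 0.0
```

Call:
arm_command:
  series: [0,-3.15,-1.85,0.15,4,0,-6.3,-3.7,0.3,8,0,-9.45,-5.5,0.45,12,0,-12.6,-7.4,0.6,16,0,-15.8,-9.2,0.76,19.7]

```text
clock: 0.93
eef_pos: [368.0, 235.7, 215.9]
tool_rot: [-3.141, -0.0, 2.018]
force: [0.1, -0.5, -0.3]
width: 0.5
gripper_force: 0.0
```

Call:
arm_command:
  series: [0,-3.6,-0.7,0.15,4,0,-7.2,-1.35,0.3,8,0,-10.8,-2,0.45,12,0,-14.4,-2.7,0.6,16,0,-18,-3.4,0.76,19.7]

```text
clock: 1.35
eef_pos: [416.0, 59.1, 208.4]
tool_rot: [-3.142, -0.0, 1.674]
force: [1.1, -0.1, -0.4]
width: 0.2
gripper_force: 0.0
```

Call:
arm_command:
  series: [0,-3.6,0.6,0.15,4,0,-7.2,1.15,0.3,8,0,-10.8,1.7,0.45,12,0,-14.4,2.3,0.6,16,0,-18,2.9,0.76,19.7]

```text
clock: 1.77
eef_pos: [464.0, -116.9, 200.7]
tool_rot: [-3.141, -0.0, 1.33]
force: [-0.2, 1.1, -0.0]
width: -0.1
gripper_force: 0.0
```

Run:
```python
from h import *
s=monitor.read_state();print(s["clock"],s["eef_pos"],s["tool_rot"],s["force"],s["width"],s["qpos"])
plan([[463.2,-115.8,44,76.3]])
p,d=viewer.get_image("scene");P=cloud("scene",p,d);np.savez("s1.npz",p=p,d=d)
cv2.imwrite("pics/s1.png",cv2.resize(p[110:270,160:370],None,fx=3,fy=3)[:,:,::-1])
```

```text
1.7667 [ 463.97068182 -116.88215098  200.70972548] [-3.14119543e+00 -1.72866696e-04  1.33013254e+00] [-2.13641051e-01  1.14037058e+00 -6.55537494e-04] -0.0898562439498154 [-0.12226937  0.46315971  0.4400659   2.02531596 -0.29509679  0.71412364
  0.26162329]
to [ 463.2 -115.8   44.    76.3] shift [ 0.09 -0.1  15.67] roll -0.1
```

View pics/s1.png

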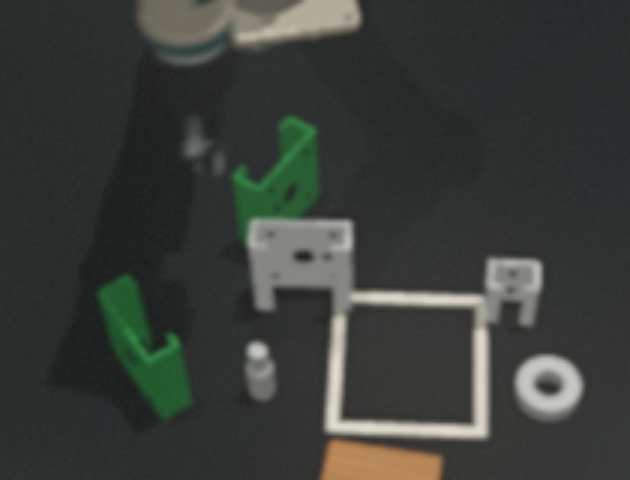

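The gripper is over the gap beside the channel's -y wall, seen at about (205,150) in the crop. Everything still stands where it was. I'll descend, then slide.

Call:
arm_command:
  series: [0,0,-0.1,3.2,0,0,0,-0.1,6.4,0,0,0,-0.1,9.6,0,0,0,-0.1,12.8,0,0,0,-0.1,15.6,0]

```text
clock: 2.23
eef_pos: [462.4, -114.5, 43.0]
tool_rot: [-3.14, -0.0, 1.334]
force: [0.2, -0.1, -0.6]
width: 0.2
gripper_force: 0.0
```

Call:
arm_command:
  series: [0,0.5,0,0,0,0,1,0,0,0,0,1.5,0,0,0,0,2,0,0,0,0,2.2,0,0,0]

```text
clock: 2.65
eef_pos: [469.8, -93.9, 46.8]
tool_rot: [3.137, 0.001, 1.334]
force: [-1.4, -5.0, 4.5]
width: 0.4
gripper_force: 0.0
```

Call:
arm_command:
  series: [0,0.3,0,0,0,0,0.6,0,0,0,0,0.9,0,0,0,0,1.2,0,0,0,0,1.5,0,0,0]

```text
clock: 3.07
eef_pos: [472.8, -80.4, 46.5]
tool_rot: [3.138, 0.001, 1.332]
force: [-1.0, -5.6, 4.0]
width: -0.2
gripper_force: 0.0
```

```bash
cat >> h.py <<'E'
def chan():
    "channel top rim: frame coords and yaw relative to frame, both views"
    for n in("top","scene"):
        p,d=viewer.get_image(n);P=cloud(n,p,d);hsv=cv2.cvtColor(p,cv2.COLOR_RGB2HSV)
        F=(P[...,:2]-FC)@np.c_[ex,ey]
        m=(P[...,2]>90)&(P[...,2]<122)&(hsv[...,1]<70)&(hsv[...,2]>110)&(abs(F[...,0]+70)<60)&(abs(F[...,1])<190)&(d>0)
        k,l,s,c=cv2.connectedComponentsWithStats(m.astype(np.uint8));i=1+np.argmax(s[1:,4])
        print(n,s[i],cv2.minAreaRect(F[l==i].astype(np.float32)),[s[j].tolist() for j in range(1,k) if j!=i and s[j,4]>10])
E
python3 - <<'E'
from h import *
chan();s=monitor.read_state();print(s["eef_pos"],wf(s["eef_pos"]),s["force"])
E
```

```text
top [251 230  31  20  75] ((-77.71161651611328, -84.90744018554688), (33.70940017700195, 77.18074035644531), 0.07708447426557541) []
scene [249 184  34  14 223] ((-75.13599395751953, -98.16902923583984), (41.21874237060547, 101.46902465820312), 2.3783512115478516) []
[472.86866209 -79.63931098  46.34413231] [ -80.89271944 -162.72753423] [-0.45171676 -4.26148542  2.45165559]
```

The arm sits 3 mm high with about 4 N upward force, so the gripper body is probably brushing the top rim. I'll back off, rise 6 mm and continue the slide.

Call:
arm_command:
  series: [0,-0.3,0,0,0,0,-0.4,0,-0.3,0,0,-0.4,0,-0.7,0,0,-0.4,0,-0.7,0,0,0,0,-0.7,0]

```text
clock: 3.58
eef_pos: [471.9, -79.3, 52.2]
tool_rot: [3.141, -0.0, 1.333]
force: [1.4, -0.8, -0.1]
width: 0.4
gripper_force: 0.0
```

Call:
arm_command:
  series: [0,0.5,0,0,0,0,1,0,0,0,0,1.5,0,0,0,0,2,0,0,0,0,2.5,0,0,0]

```text
clock: 4.0
eef_pos: [477.7, -54.3, 51.8]
tool_rot: [-3.141, 0.0, 1.333]
force: [-1.3, -3.7, 1.2]
width: 0.1
gripper_force: 0.0
```

Run:
```python
from h import *
chan();s=monitor.read_state();print(s["eef_pos"],wf(s["eef_pos"]),s["force"])
```

```text
top [241 228  27  20  72] ((-78.06847381591797, -55.16426086425781), (66.87066650390625, 34.01601028442383), 89.60704803466797) []
scene [257 183  35  15 215] ((-76.97249603271484, -71.76707458496094), (37.89854049682617, 102.53709411621094), 0.5956628918647766) []
[477.78558489 -53.05697748  51.67358524] [ -82.41139801 -135.73697663] [-0.63996544 -0.99497527 -0.51231707]
```

Call:
arm_command:
  series: [0,0.5,0.1,0,0,0,1,0.1,0,0,0,1.5,0.2,0,0,0,2,0.2,0,0,0,2.5,0.2,0,0]

```text
clock: 4.52
eef_pos: [485.7, -30.4, 51.9]
tool_rot: [3.141, -0.0, 1.333]
force: [-1.5, -2.1, 1.4]
width: 0.0
gripper_force: 0.0
```

Call:
arm_command:
  series: [0,0.5,0,0,0,0,1,0,0,0,0,1.5,0,0,0,0,2,0,0,0,0,2.5,0,0,0]

```text
clock: 4.93
eef_pos: [491.4, -6.0, 51.9]
tool_rot: [-3.142, -0.0, 1.334]
force: [-1.0, -3.2, 1.2]
width: 0.1
gripper_force: 0.0
```

Run:
```python
from h import *
chan();s=monitor.read_state();print(s["eef_pos"],wf(s["eef_pos"]),s["force"])
```

```text
top [222 223  18  17  64] ((-75.89891815185547, 6.255974769592285), (34.04397201538086, 44.2837028503418), 0.26322558522224426) []
scene [274 185  34  14 212] ((-74.07904815673828, -21.60883331298828), (41.58879852294922, 100.15337371826172), 2.3526995182037354) []
[491.51047039  -4.97568762  51.76697253] [-80.46448113 -85.77306534] [-0.07380334 -1.35211937 -1.27873016]
```

Call:
arm_command:
  series: [0,0.5,0,0,0,0,1,0,0,0,0,1.5,0,0,0,0,1.9,0,0,0,0,2.15,0,0,0]

```text
clock: 5.45
eef_pos: [496.5, 15.2, 51.9]
tool_rot: [-3.142, -0.0, 1.334]
force: [-1.0, -2.6, 0.6]
width: -0.0
gripper_force: 0.0
```

Call:
arm_command:
  series: [0,0,0,0,0,0,-1,0,0,0,0,-2.5,0,0,0,0,-4.5,0,0,0,0,-7,0,0,0]

```text
clock: 5.87
eef_pos: [479.9, -53.0, 51.8]
tool_rot: [-3.141, -0.001, 1.336]
force: [-0.2, -0.7, 0.4]
width: 0.4
gripper_force: 0.0
```

Run:
```python
from h import *
chan();s=monitor.read_state();print(s["eef_pos"],wf(s["eef_pos"]),s["force"])
p,d=viewer.get_image("top");cv2.imwrite("pics/t2.png",cv2.resize(p[150:320,170:370],None,fx=3,fy=3)[:,:,::-1])
```

```text
top [214 221  42  22 117] ((-75.66133880615234, -1.1299629211425781), (34.01509475708008, 97.74921417236328), 0.08809466660022736) []
scene [281 185  34  14 229] ((-74.73561096191406, -0.4298286437988281), (38.63871383666992, 99.56868743896484), 0.4446180462837219) []
[478.72187616 -58.48277161  52.12531247] [ -80.21671003 -140.78665266] [ 0.22272428 -0.25302395  1.0052323 ]
```

View pics/t2.png

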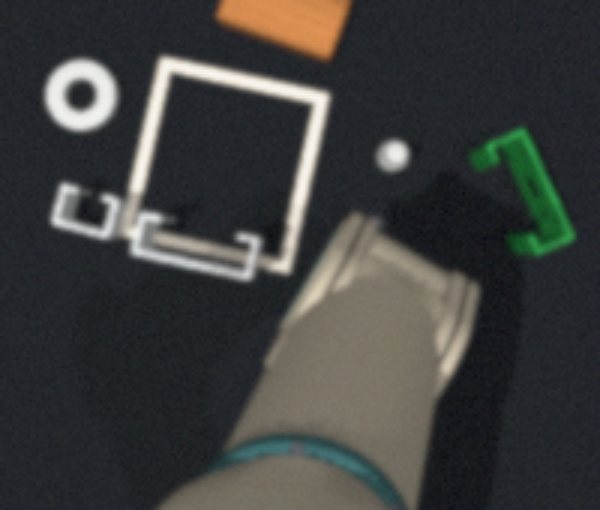

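The channel now stands opposite the frame's middle (frame y about -1 mm, yaw about 0). In the crop it is centred at (195,245). Next I lift, go behind its back and turn 90°.

Run:
```python
from h import *
s=monitor.read_state();p=np.array([*s["eef_pos"],np.degrees(s["tool_rot"][2])])
a=p.copy();a[2]=170
t=np.array([*fw(-140,-1),170,166.3])
plan([a]+[a+(t-a)*k/3 for k in(1,2,3)]+[[*fw(-130,-1),86,166.3]])
```

```text
to [479.2 -56.1 170.   76.1] shift [  0.    0.  -11.8] roll 0.0
to [470.7  -6.9 170.  106.2] shift [ 4.57 -2.   -0.  ] roll -30.1
to [462.2  42.3 170.  136.2] shift [ 4.96  0.56 -0.  ] roll -30.1
to [453.7  91.5 170.  166.3] shift [ 4.02  2.97 -0.  ] roll -30.1
to [463.5  89.1  86.  166.3] shift [-1.  -0.   8.4] roll 0.0
```

Call:
arm_command:
  series: [0,0,0,-2,0,0,0,0,-5,0,0,0,0,-8,0,0,0,0,-11,0,0,0,0,-11.8,0]

```text
clock: 6.43
eef_pos: [482.1, -53.2, 173.5]
tool_rot: [3.136, -0.002, 1.335]
force: [0.2, 0.5, -0.7]
width: 0.1
gripper_force: 0.0
```

Call:
arm_command:
  series: [0,0.9,-0.4,0,-6,0,1.8,-0.8,0,-12,0,2.7,-1.2,0,-18,0,3.6,-1.6,0,-24,0,4.6,-2,0,-30]

```text
clock: 6.85
eef_pos: [470.8, -2.9, 169.6]
tool_rot: [-3.141, -0.001, 1.864]
force: [0.2, 0.7, 0.7]
width: 0.1
gripper_force: 0.0
```

Call:
arm_command:
  series: [40,1,0.1,0,-6,40,2,0.2,0,-12,40,3,0.3,0,-18,40,4,0.4,0,-24,40,5,0.6,0,-30]

```text
clock: 7.27
eef_pos: [462.2, 46.8, 169.5]
tool_rot: [-3.141, -0.001, 2.387]
force: [-0.2, -0.3, 1.0]
width: 34.2
gripper_force: 0.0
```

Call:
arm_command:
  series: [40,0.8,0.6,0,-6,40,1.6,1.2,0,-12,40,2.4,1.8,0,-18,40,3.2,2.4,0,-24,40,4,3,0,-30]

```text
clock: 7.68
eef_pos: [454.0, 96.0, 169.6]
tool_rot: [3.141, -0.001, 2.911]
force: [-0.4, -0.4, -0.5]
width: 33.9
gripper_force: 0.0
```

Run:
```python
from h import *
s=monitor.read_state();print(s["eef_pos"],wf(s["eef_pos"]),s["tool_rot"],s["width"],s["force"])
chan()
plan([[*fw(-130,-1),86,166.3]])
```

```text
[454.01967921  96.04788988 169.55628441] [-140.81486311    3.49705299] [ 3.14103323e+00 -1.09190106e-03  2.91089811e+00] 33.85010604498439 [-0.39484415 -0.43668688 -0.52937581]
top [214 221  42  22 116] ((-75.70845794677734, -1.1301765441894531), (33.910789489746094, 97.9429931640625), 0.0037646533455699682) []
scene [281 185  34  14 226] ((-75.72665405273438, -0.40909576416015625), (40.84073257446289, 99.22752380371094), 0.04612492769956589) []
to [463.5  89.1  86.  166.3] shift [-1.11 -0.56  8.36] roll 0.4
```

Call:
arm_command:
  series: [40,0,-0.4,2,0.4,40,0,-0.5,4,0.4,40,-0.4,-0.5,6,0.4,40,-0.8,-0.5,8,0.4,40,-1.1,-0.5,8.4,0.4]

```text
clock: 8.2
eef_pos: [462.6, 86.4, 83.4]
tool_rot: [-3.139, -0.004, 2.894]
force: [-0.6, 0.7, 0.1]
width: 34.1
gripper_force: 0.0
```

Call:
arm_command:
  series: [40,-0.6,0,0,0,40,-1.2,0,0,0,40,-1.8,0,0,0,40,-2.3,0,0,0,40,-2.8,0,0,0]

```text
clock: 8.62
eef_pos: [492.3, 80.4, 86.8]
tool_rot: [3.141, 0.001, 2.897]
force: [-0.7, 0.1, 0.6]
width: 33.8
gripper_force: 0.6
```

Call:
arm_command:
  series: [40,-0.4,0,0,0,40,-0.8,0,0,0,40,-1.2,0,0,0,40,-1.6,0,0,0,40,-2,0,0,0]

```text
clock: 9.03
eef_pos: [511.2, 75.5, 85.9]
tool_rot: [3.141, 0.0, 2.897]
force: [-0.9, 0.4, 0.5]
width: 34.3
gripper_force: 0.3
```

Run:
```python
from h import *
s=monitor.read_state();print(s["eef_pos"],wf(s["eef_pos"]),s["tool_rot"],s["force"])
p,d=viewer.get_image("scene");cv2.imwrite("pics/s3.png",cv2.resize(p[130:290,200:400],None,fx=3,fy=3)[:,:,::-1])
```

```text
[511.18725646  75.54124187  85.93902865] [-80.41699724  -2.88669982] [3.14149007e+00 1.84789517e-04 2.89722389e+00] [-0.88065403  0.35678834  0.50203229]
```

View pics/s3.png

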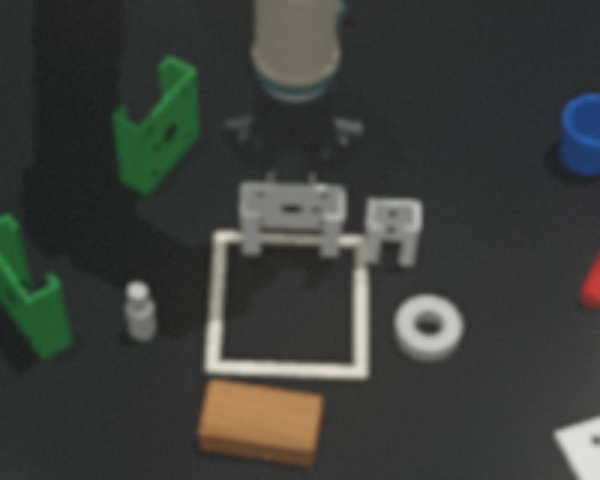

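The channel has begun to tilt forward, with its rim at about (290,195) in the crop. I'll continue.

Call:
arm_command:
  series: [40,-0.4,0,0,0,40,-0.8,0,0,0,40,-1.2,0,0,0,40,-1.6,0,0,0,40,-2,0,0,0]

```text
clock: 9.5
eef_pos: [530.7, 70.6, 85.9]
tool_rot: [3.142, 0.0, 2.897]
force: [-0.0, -0.2, 0.1]
width: 34.0
gripper_force: 0.0
```

Call:
arm_command:
  series: [40,-0.4,0,0,0,40,-0.8,0,0,0,40,-1.2,0,0,0,40,-1.2,0,0,0,40,-1.2,0,0,0]

```text
clock: 9.92
eef_pos: [541.9, 67.8, 85.8]
tool_rot: [3.142, -0.0, 2.897]
force: [-0.5, -0.4, -0.3]
width: 34.3
gripper_force: 0.0
```

Run:
```python
from h import *
s=monitor.read_state();print(s["eef_pos"],wf(s["eef_pos"]),s["tool_rot"],s["force"])
p,d=viewer.get_image("scene");cv2.imwrite("pics/s4.png",cv2.resize(p[130:290,200:400],None,fx=3,fy=3)[:,:,::-1])
```

```text
[541.89797231  67.81414513  85.83224555] [-48.74995702  -3.12048485] [ 3.14158809e+00 -9.62139987e-05  2.89707673e+00] [-0.45362796 -0.41647122 -0.30569359]
```

View pics/s4.png

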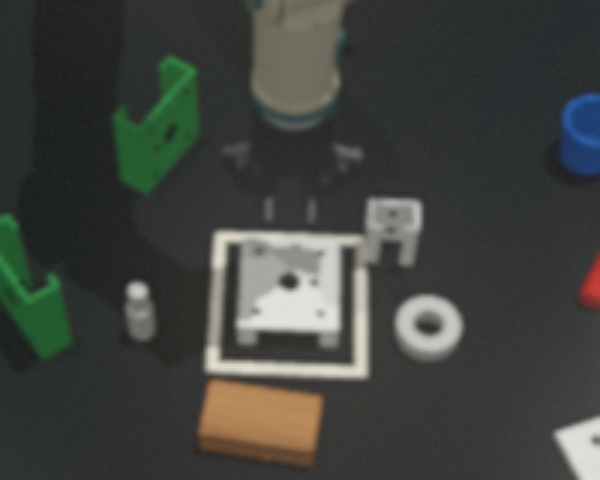

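It has tipped and lies in the frame, holed back up, at about (290,285) in the crop. I'll retreat and verify.

Call:
arm_command:
  series: [40,0,0,-1,0,40,0.5,0,-3,0,40,1.5,0,-5.5,0,40,3,0,-8,0,40,5,0,-10,0]

```text
clock: 10.38
eef_pos: [494.0, 80.0, 188.1]
tool_rot: [3.141, 0.003, 2.896]
force: [0.4, 0.3, -0.2]
width: 34.4
gripper_force: 0.0
```

Call:
arm_command:
  series: [40,2,0,-1,0,40,3,0,-1,0,40,3,0,-1,0,40,3,0,-1,0,40,3,0,-1,0]

```text
clock: 10.8
eef_pos: [464.9, 86.9, 195.4]
tool_rot: [-3.141, 0.0, 2.897]
force: [0.6, 0.2, -0.8]
width: 34.0
gripper_force: 0.0
```

Run:
```python
from h import *
s=monitor.read_state();print(s["clock"],s["eef_pos"],s["force"])
for n in("top","scene"):
    p,d=viewer.get_image(n);P=cloud(n,p,d);F=(P[...,:2]-FC)@np.c_[ex,ey];z=P[...,2]
    m=(z>25)&(z<50)&(abs(F[...,0])<85)&(abs(F[...,1])<85)&(d>0)
    k,l,st,c=cv2.connectedComponentsWithStats(m.astype(np.uint8));i=1+np.argmax(st[1:,4])
    print(n,st[i],cv2.minAreaRect(F[l==i].astype(np.float32)),np.percentile(z[l==i],[5,50,95]))
```

```text
10.8 [464.9397741   86.91460656 195.37573834] [ 0.55696015  0.18473738 -0.8295053 ]
top [ 221  182   45   47 1506] ((-2.3125343322753906, 0.27651214599609375), (110.02299499511719, 100.2882080078125), 0.15094636380672455) [30.03104349 33.07372877 36.2381275 ]
scene [280 209  33  33 993] ((-1.9832878112792969, -1.2593841552734375), (116.46035766601562, 97.5471420288086), 0.26206541061401367) [30.45026271 34.54752442 38.5241771 ]
```

Centred within 3 mm, flat at 34 mm height, arm clear. I'll hand it in.

```bash
python3 -c "
from cell import workorder
print(workorder.finish_job())"
```

```text
the job is handed in; nothing more can be done
None
```

The tall channel was slid upright to the frame's middle and tipped over. It now lies holed back up inside the frame, about 2 mm off centre and square to it; nothing else was seen to move, and the job is handed in.

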